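# Check a drilled hole under the reading lens

### The job

Lay the short drilled plate flat in the pin nest on the granite surface plate, between all six pins, and let go of it. Then pick up the reading lens by its handle and hold it level and still with the glass centred over the plate's middle hole and its rim, half-way up, level with the red tip of the height gauge's scriber, which has been set to the lens's focal height. Finish while still holding the lens there in the air, clear of everything else, with the plate still in its nest, and leave the gauge's setting and the other things on the bench undisturbed.

Things in the scene. Friction and masses are not known exactly. Their poses are not given: they have to be found in the camera images.
- plate_mid (a point): the short drilled plate to be checked: light-grey metal bar 90 x 30 x 8 mm, 50 g, with three holes in a row through its thickness. The point is its very centre, in the middle hole; y runs along its length, x across its width, z normal to its faces. It starts flat on the bench, to the left or to the right of the granite plate. Its two ends are alike.
- lens_grip (a point): where to grip the reading lens, near its balance point, half-way up its handle (7 mm above the underside). x runs along the handle towards the glass, y across it, z up. The dark wooden handle, 18 mm wide and 14 mm high, reaches from 24 mm in front of this point to 74 mm behind it; in front come a brass ferrule and an 11 mm neck up to the rim, 45 mm in front of this point.
- lens_center (a point): centre of the lens's glass, half-way up its rim: 85 mm from lens_grip along its x axis, at the same height in the lens. The dark rim is a ring of 80 mm outer diameter, 14 mm high, with clear glass inside; its underside is flush with the handle's. z is normal to the glass.
- lens: the reading lens as a whole, 90 g, loose, starting flat on the bench on the other side of the granite plate from the short plate, its handle towards the robot. Origin 7 mm under lens_grip, same axes.
- plate: the short drilled plate again; origin at the centre of its underside, 4 mm under plate_mid, same axes.
- nest: the pin nest, a fixed steel block 72 x 126 x 15 mm (x, y, z) on the granite. Origin at the centre of its underside. Six upright dowels of 6 mm diameter stand on its top, 10 mm high, the upper 5 mm bullet-nosed: four at x = +-20, y = +-34 mm and two at x = 0, y = +-50 mm, so the plate fits with 2 mm clearance a side. At the middle the long sides are open, for fingers.
- nest_seat (a point): centre of the nest's flat top, where the middle of the plate's underside belongs; y runs along the nest's 126 mm length (the plate's 90 mm length goes this way, either end first), x across, z up.
- granite: grey granite surface plate, 280 x 220 mm (x, y), fixed, its top 40 mm above the bench. Origin on the bench under its centre. It carries the nest near its front edge (towards the robot) and the height gauge near its back edge.
- gauge: the height gauge, fixed, 200 mm tall, so its top is 240 mm above the bench: grey base 85 x 66 mm, upright steel column over its origin (centre of the underside, on the granite), a clamped sliding head with a thin horizontal scriber that points along its -x towards the nest. The head stays where it is unless pushed with some 40 N.
- scriber_tip (a point): red tip of the gauge's scriber: its very end, the nearest part of the gauge to the nest, horizontally 50 to 115 mm from the nest's centre and 110 to 165 mm above the bench. x points from the tip back to the column, whose middle is 91 mm behind the tip; z up.
- long_plate: bystander: a longer drilled plate, 110 x 35 x 8 mm, loose, lying on the bench near the robot on its right side; it does not fit the nest. Origin at the centre of its underside.
- glue_bottle: bystander: white bottle with a blue nozzle, 43 mm wide, 128 mm tall, loose, behind on the left. Origin at the centre of its underside.
- tape_measure: bystander: black and yellow tape measure, 37 x 80 x 69 mm, loose, behind on the right. Origin at the centre of its underside.

How it is judged:
By the outcome, as a careful person would: the job done as asked, in the order asked, and still so for the second after the job is handed in, while the arm keeps its last pose, push and grip.
It also fails if it takes over 69 s, if anything falls off the work surface, if the arm or the gripper's body presses on something with over 40 N, if the wrist force passes 120 N, or if a joint passes its speed limit or range.

### The arm

A 7-joint arm with a two-finger parallel gripper is mounted at the origin on a cart in front of the work surface, level with it; the furniture and walls round the work are solid. World frame = base frame: x ahead of the robot, y to its left, z up, the work surface at z = 0. Lengths are in m, angles in degrees, forces in N, time in s.
With the tool pointing down it reaches from about 0.425 to 0.875 m from the base axis. Payload 4.7 kg.
Tool frame: the origin (TCP) lies at the centre of the arm's flange, where the gripper is bolted on; the fingertips stand 182 mm ahead of it and the grasp point (between the pads) lies 164 mm ahead of it; z points along the fingers, y is the line along which they close (so a half turn about z gives the same grasp; the last joint's range is limited). The gripper opens to 87 mm and grips with 3 to 60 N. Pads are 19 mm wide; open, the fingers measure 117 mm over their backs; the gripper's body (75 mm by 190 mm) begins 51 mm behind the grasp point.
Start: joints at [-73.906, 18.392, -4.016, 83.108, 1.295, 78.541, -3.26], TCP at [0.171, 0.627, 0.405] pointing down, gripper open.
Joint ranges: [-163.93, 163.93], [-17.29, 119.83], [-79.2, 71.16], [3.27, 140.29], [-89.18, 269.18], [5.43, 117.66], [-154.24, 154.24]. Speed limits (degrees/s): [147.25, 147.25, 180, 180, 180, 180, 180].

### API

Orientations are given as [roll, pitch, yaw] about the fixed x, y, z axes, in that order (R = Rz(yaw) Ry(pitch) Rx(roll)).
In Python, from cell import env gives the robot as it stands. The module is installed in compiled form; this text tells all that it offers.
- The arm moves only by the tool step_arm, never from a script. Its argument "steps" is one flat list of numbers, 5 for each row, row after row: the opening, from 0 (shut) to 1 (fully open), then the shift along the tool's x, y, z in mm, then the turn about the tool's z in degrees. In form: [grip, dx, dy, dz, roll, grip, dx, dy, dz, roll, ...]. A call has 1 to 12 rows; each row shifts and turns the commanded pose from where the row before left it, along the tool's axes as they then stand; what a row does not reach is not made up. A row lasts 1/8 s, in which the tool goes at most 62.5 mm and 10.7 degrees, less where a joint would pass 70% of its speed; a pose out of reach is approached as far as the arm can. A call with a gripper value outside its range is refused whole. The fingers move at their own pace and stop on an object; "grip_force" is the grip in N (left out, the last holds). Time passes only in rows, so rows that do not move let the fingers close. It gives the time, the measured TCP pose, the force, the opening and the grip force at its end, in the units of the state.
- env.get_obs(): the state, without advancing time (a new reading comes with each control period).
- env.read_camera(name): name is "side" or "top" or "wrist"; returns a dict with "image" (384x512x3 uint8, red, green, blue), "camera_matrix" (3x3 intrinsics, pixels), "R" (3x3) and "t" (3): a world point X has camera coordinates R X + t. Camera axes: x right, y down, z forward; pixel columns grow to the right and rows downward; lengths in m; the calibration is good to about 2 mm. A picture is of the moment at which its call begins. There is no depth.
- env.sign_off(): hands the job in; it is judged then, once.
The state is a dict: "time_s": time; "qpos": joint angles; "joint_velocities": joint speeds; "effort": joint torques, N m; "tool_pos": TCP position; "tool_rot": TCP orientation; "force": force on the tool from outside, world axes, zero at the start; "wrist_torque": the same for the moment, N m; "grip_width": finger opening in m; "grasp_force": force on a finger pad.
Only numpy, scipy, OpenCV 4.12 (cv2) and the standard library are available. Lean on these libraries where they do the work, as an engineer would, in place of code of your own. Each camera call takes 0.05 s, during which the arm holds its last target. There are 200 camera calls.

## Working session

There is one attempt and no reset: what is moved stays moved. The work goes in short steps, Python scripts to look and compute and a tool call to move; the robot and the scene stay as the last step left them, time stands still between calls to the robot, and variables do not carry over. Pictures are saved under pics/ and viewed, at most 10 in all, crops included, and the job is handed in when it is done.

Besides the shell and the picture viewer there is one more tool, called after "Call:" as name(argument=value, ...), one argument or row to a line, values as JSON. step_arm: Moves the arm, as the interface text tells. Its arguments: {"type":"object","properties":{"steps":{"type":"array","items":{"type":"number"}},"grip_force":{"type":"number"}},"required":["steps"]}

```bash
mkdir -p pics; cat > h.py <<'E'
import numpy as np, cv2
from cell import env
def shot(n,f):
    c=env.read_camera(n); cv2.imwrite(f'pics/{f}.png',c['image'][:,:,::-1]); np.savez(f'pics/{f}.npz',**c); return c
def load(f): return dict(np.load(f'pics/{f}.npz'))
def ray(c,u,v):
    R,t,K=c['R'],c['t'],c['camera_matrix']
    d=R.T@np.linalg.solve(K,[u,v,1.]); return -R.T@t,d/np.linalg.norm(d)
def onz(c,u,v,z):
    o,d=ray(c,u,v); return o+d*(z-o[2])/d[2]
def tri(l):
    A=np.zeros((3,3));b=np.zeros(3)
    for c,u,v in l:
        o,d=ray(c,u,v);P=np.eye(3)-np.outer(d,d);A+=P;b+=P@o
    p=np.linalg.solve(A,b);return p
def proj(c,X):
    p=c['camera_matrix']@(c['R']@np.array(X)+c['t']);return p[:2]/p[2]
E
python3 - <<'E'
from h import *
ims=[shot(n,n+'0') for n in('side','top')]
for c in ims: print(-c['R'].T@c['t'],c['R'][2],c['camera_matrix'][0,0])
o=env.get_obs();print(o['tool_pos'],o['tool_rot'],o['grip_width'],o['time_s'])
for n in('side','top'): cv2.imwrite(f'pics/{n}b.png',cv2.resize(cv2.imread(f'pics/{n}0.png'),(800,600),interpolation=cv2.INTER_CUBIC))
E
```

```text
[ 0.17827106 -0.76183738  0.75110525] [ 0.3220725   0.71396782 -0.62170672] 406.8552779213014
[ 0.42868371 -0.006157    1.27820663] [ 0.06038174  0.00298074 -0.99817091] 349.06411665305404
[0.17134539 0.62681922 0.40376489] [-1.79900680e+02  4.19068208e-03  1.64714000e+02] 0.08680722178718896 0.1
```

View pics/sideb.png

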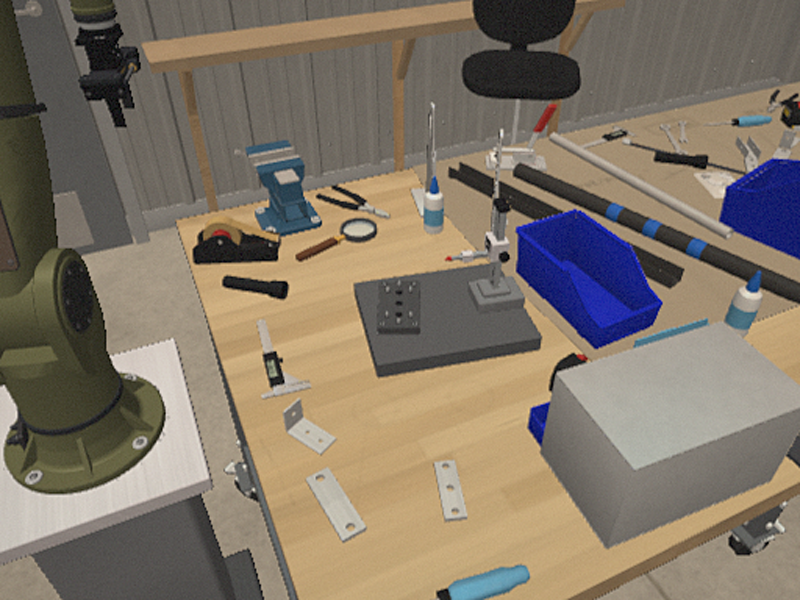

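View pics/topb.png

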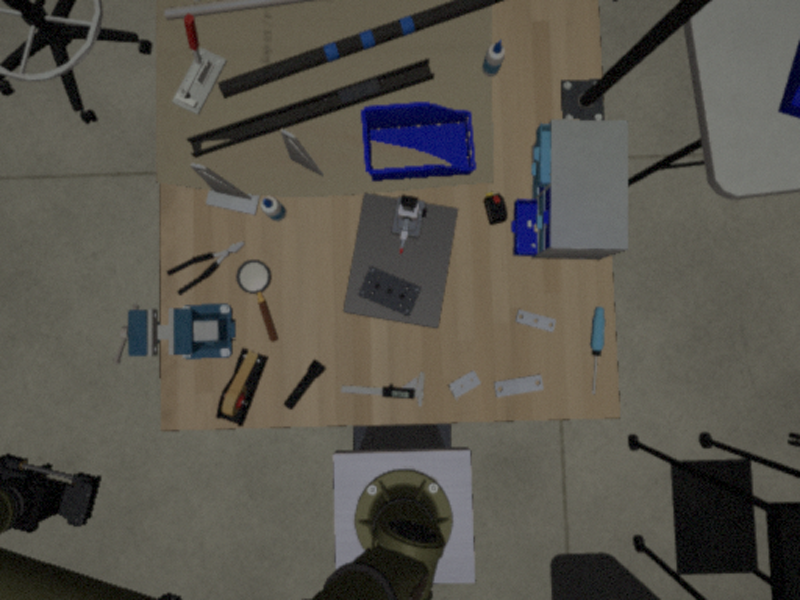

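The side view shows the short 3-hole plate at (450,490), the nest at (400,305), the red tip at (448,259) and the lens at (358,230). The top view shows the same items at (536,320), (390,290), (402,250) and (254,277), with the lens handle ending at (270,335). Both pictures are scaled by 1.5625.

```bash
python3 - <<'E'
from h import *
s=1.5625
S,T=load('side0'),load('top0')
def comp(c,cond,box,k=1):
    u0,v0,u1,v1=[int(a/s) for a in box]
    m=np.zeros(cond.shape,np.uint8);m[v0:v1,u0:u1]=cond[v0:v1,u0:u1]
    m=cv2.morphologyEx(m,cv2.MORPH_CLOSE,np.ones((k,k)))
    cs,_=cv2.findContours(m,cv2.RETR_EXTERNAL,cv2.CHAIN_APPROX_NONE)
    return max(cs,key=cv2.contourArea) if cs else None
def f(c):
    i=c['image'].astype(int);return i[...,0],i[...,1],i[...,2]
def rect(c,ct,z,n):
    P=np.array([onz(c,p[0,0],p[0,1],z)[:2] for p in ct],np.float32)*1000
    r=cv2.minAreaRect(P);print(n,np.round(r[0],1),np.round(r[1],1),round(r[2],1),'area',cv2.contourArea(P));print('  ',np.round(cv2.boxPoints(r)).tolist())
for c,n,bp,bl in((S,'side',(425,450,475,530),(300,460,372,545)),(T,'top',(510,305,562,338),(490,370,548,402))):
    r,g,b=f(c); grey=(abs(r-b)<28)&(r>110)
    rect(c,comp(c,grey,bp,3),.008,n+' plate'); rect(c,comp(c,grey,bl,3),.008,n+' long')
for c,n,bx in((S,'side',(440,250,460,268)),(T,'top',(392,242,412,258))):
    r,g,b=f(c);x=(r-np.maximum(g,b));u0,v0,u1,v1=[int(a/s) for a in bx]
    w=np.zeros(x.shape);w[v0:v1,u0:u1]=np.clip(x[v0:v1,u0:u1]-40,0,None)
    ys,xs=np.nonzero(w);print(n,'red',list(zip(xs,ys,w[ys,xs].astype(int))))
    ww=w[ys,xs];uv=((xs*ww).sum()/ww.sum(),(ys*ww).sum()/ww.sum());print(uv)
    if n=='side':us=uv
    else: ut=uv
p=tri([(S,*us),(T,*ut)]);print('tip',p,proj(S,p)-us,proj(T,p)-ut)
# nest, granite in top/side
r,g,b=f(T);
rect(T,comp(T,(r<75)&(abs(r-b)<40),(335,185,465,335),1),.04,'granite top')
rect(T,comp(T,(r<50),(352,260,426,322),3),.055,'nest top')
r,g,b=f(S)
rect(S,comp(S,(r<58),(372,272,425,340),3),.055,'nest side')
for nm in('side0','top0'):
    im=cv2.imread(f'pics/{nm}.png')
    a=im[150:240,215:350] if nm=='side0' else im[115:215,145:295]
    cv2.imwrite(f'pics/c_{nm}.png',cv2.resize(a,None,fx=5,fy=5,interpolation=cv2.INTER_CUBIC))
# lens
r,g,b=f(T)
rect(T,comp(T,(r-b>50)&(r<140),(250,285,282,345),3),.014,'handle top')
r,g,b=f(S)
rect(S,comp(S,(r-b>40)&(r<140),(290,233,340,262),3),.014,'handle side')
E
```

```text
side plate [ 440.4 -323. ] [91.8 29.7] 72.7 area 2475.506369589828
   [[413.0, -362.0], [441.0, -371.0], [468.0, -284.0], [440.0, -275.0]]
side long [ 292.6 -277.4] [ 35.6 111.7] 7.6 area 3671.1183323287405
   [[268.0, -224.0], [282.0, -335.0], [318.0, -330.0], [303.0, -220.0]]
top plate [ 440.  -323.1] [89.7 34.5] 72.3 area 2632.1962209162302
   [[410.0, -361.0], [443.0, -371.0], [470.0, -286.0], [437.0, -275.0]]
top long [ 290.3 -274.9] [ 37.6 112.9] 7.7 area 3556.319396405248
   [[264.0, -221.0], [279.0, -333.0], [316.0, -328.0], [301.0, -216.0]]
side red [(np.int64(287), np.int64(163), np.int64(3)), (np.int64(288), np.int64(163), np.int64(6)), (np.int64(286), np.int64(164), np.int64(45)), (np.int64(287), np.int64(164), np.int64(70)), (np.int64(288), np.int64(164), np.int64(61)), (np.int64(284), np.int64(165), np.int64(3)), (np.int64(285), np.int64(165), np.int64(43)), (np.int64(286), np.int64(165), np.int64(100)), (np.int64(287), np.int64(165), np.int64(114)), (np.int64(288), np.int64(165), np.int64(86)), (np.int64(284), np.int64(166), np.int64(14)), (np.int64(285), np.int64(166)
[... 582 characters left out ...]
190988] [ 0.12122968 -0.30521043]
granite top [598.3 -12.2] [215.4 279. ] 78.2 area 47694.35725182569
   [[440.0, -89.0], [713.0, -146.0], [757.0, 65.0], [484.0, 122.0]]
nest top [516.5  16. ] [121.8  69.9] 65.4 area 7312.549007042711
   [[459.0, -25.0], [523.0, -54.0], [574.0, 57.0], [510.0, 86.0]]
nest side [489.2 -47.9] [ 7.7 66.8] 65.0 area 402.7764709215262
   [[457.0, -37.0], [518.0, -66.0], [521.0, -59.0], [461.0, -30.0]]
handle top [515.4 316.7] [10.9 18.4] 89.2 area 132.347423017025
   [[506.0, 311.0], [525.0, 311.0], [525.0, 322.0], [506.0, 322.0]]
handle side [456.4 291.9] [101.   29.1] 19.0 area 2247.452633068897
   [[404.0, 289.0], [413.0, 262.0], [509.0, 295.0], [499.0, 322.0]]
```

View pics/c_top0.png

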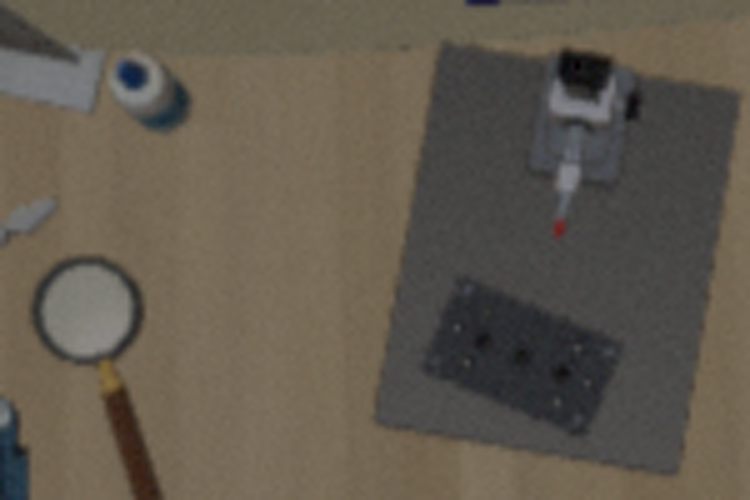

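Call:
step_arm(
  steps=[1,-16,-11,0,0,1,-32,-21,0,0,1,-35,-23,0,0,1,-35,-23,0,0,1,-35,-23,0,0,1,-35,-23,0,0,1,-35,-23,0,0,1,-35,-23,0,0,1,-35,-23,0,0,1,-35,-23,0,0,1,-16,-11,0,0],
)

```text
time_s: 1.48
tool_pos: [0.4452, 0.3138, 0.4049]
tool_rot: [-180.0, 0.0, 164.4]
force: [-0.5, 0.2, -0.0]
grip_width: 0.0871
grasp_force: 0.0
```

```bash
python3 - <<'E'
from h import *
c=shot('wrist','w1'); o=env.get_obs();print(o['tool_pos'],o['tool_rot'],-c['R'].T@c['t'],c['R'][2],c['camera_matrix'][0,0])
E
```

```text
[0.44611973 0.31276494 0.40483288] [-1.79942723e+02  8.03567174e-02  1.64345757e+02] [0.37736439 0.33271836 0.38563013] [ 0.24895634 -0.06975191 -0.96599969] 339.42823380176225
```

View pics/w1.png

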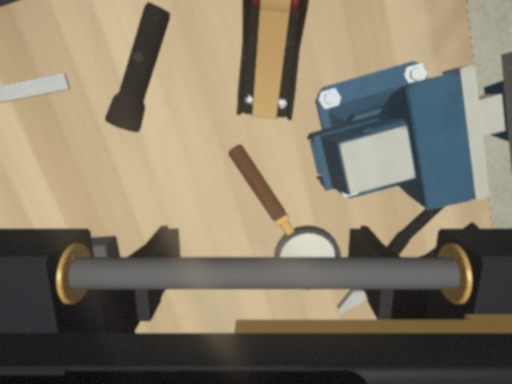

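The wrist view shows the lens handle running from (237,150) to (280,218). The ferrule is at (287,226) and the rim around (307,250), partly hidden by the gripper bar.

```bash
python3 - <<'E'
from h import *
c=load('w1');i=c['image'].astype(int);r,g,b=i[...,0],i[...,1],i[...,2]
m=((r<135)&(r-b>25)).astype(np.uint8);m[:140]=0;m[235:]=0;m[:,:222]=0;m[:,292:]=0
m=cv2.morphologyEx(m,cv2.MORPH_OPEN,np.ones((3,3)))
cs,_=cv2.findContours(m,cv2.RETR_EXTERNAL,cv2.CHAIN_APPROX_NONE);ct=max(cs,key=cv2.contourArea)
P=np.array([onz(c,*p[0],.010)[:2] for p in ct],np.float32)*1000
R=cv2.minAreaRect(P);print(R,np.round(cv2.boxPoints(R)).tolist())
gm=((r>150)&(r-b>70)).astype(np.uint8)
T=load('top0');print('glass top',onz(T,145+88/5,115+310/5,.012)*1000)
# rim top edge in wrist: light interior
print('handle px',ct[:,0].min(0),ct[:,0].max(0))
E
```

```text
((458.85443115234375, 302.211669921875), (95.79573822021484, 17.634016036987305), 17.029539108276367) [[410.0, 297.0], [416.0, 280.0], [507.0, 308.0], [502.0, 325.0]]
glass top [561.65036323 330.76652404  12.        ]
handle px [229 145] [284 219]
```

Call:
step_arm(
  steps=[1,-7,-18,0,0,1,-14,-37,0,0,1,-14,-37,0,0,1,-14,-37,0,0,1,-14,-37,0,0,1,-14,-37,0,0,1,-14,-37,0,0,1,-14,-37,0,0,1,-14,-37,0,0,1,-14,-37,0,0,1,-7,-18,0,0],
)

```text
time_s: 2.9
tool_pos: [0.4805, -0.0769, 0.4048]
tool_rot: [180.0, -0.0, 164.7]
force: [-1.4, 0.9, -1.2]
grip_width: 0.0868
grasp_force: 0.0
```

Call:
step_arm(
  steps=[1,0,0,0,5,1,0,0,0,9.5,1,0,0,0,9.5,1,0,0,0,9.5,1,0,0,0,9.5,1,0,0,0,9.5,1,0,0,0,9.5,1,0,0,0,9.5,1,0,0,0,9.5,1,0,0,0,9.5,1,0,0,0,1,1,0,0,0,0],
)

```text
time_s: 4.4
tool_pos: [0.4809, -0.075, 0.4047]
tool_rot: [-180.0, -0.0, 73.4]
force: [0.2, 0.7, 0.1]
grip_width: 0.0871
grasp_force: 0.0
```

```bash
python3 - <<'E'
from h import *
c=shot('wrist','w2'); o=env.get_obs();print(o['tool_pos'],o['tool_rot'],-c['R'].T@c['t'])
E
```

```text
[ 0.48097291 -0.07514535  0.40474499] [-1.79995132e+02 -1.83769479e-02  7.33890478e+01] [ 0.5011426  -0.00738391  0.38558478]
```

View pics/w2.png

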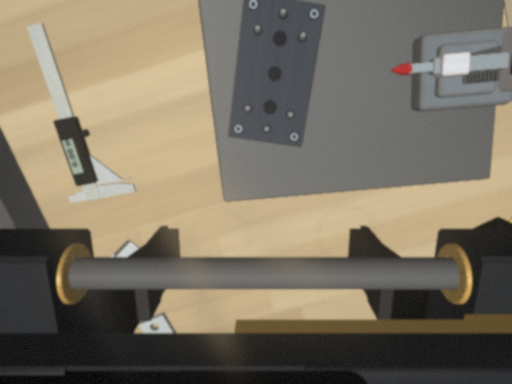

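The view shows the nest's middle hole at (275,74). The six pins are at (257,30), (283,13), (303,35), (248,108), (267,129) and (291,114), and the scriber's end is at (391,69).

```bash
python3 - <<'E'
from h import *
c=load('w2');S=load('side0');T=load('top0')
g=cv2.cvtColor(c['image'],cv2.COLOR_RGB2GRAY)
px=np.array([(257,30),(283,13),(303,35),(248,108),(267,129),(291,114)],float)
ref=[]
for u,v in px:
    u,v=int(u),int(v);w=g[v-5:v+6,u-5:u+6].astype(float);w=np.clip(w-np.percentile(w,60),0,None)
    yy,xx=np.mgrid[-5:6,-5:6];ref.append((u+(w*xx).sum()/w.sum(),v+(w*yy).sum()/w.sum()))
ref=np.array(ref);print(np.round(ref-px,1).tolist())
L=np.array([(-20,34),(0,50),(20,34),(-20,-34),(0,-50),(20,-34)],float)
for q,z in((px,.063),(ref,.063)):
    W=np.array([onz(c,u,v,z)[:2] for u,v in q])*1000
    a,b=L-L.mean(0),W-W.mean(0)
    th=np.arctan2((a[:,0]*b[:,1]-a[:,1]*b[:,0]).sum(),(a*b).sum())
    R=np.array([[np.cos(th),-np.sin(th)],[np.sin(th),np.cos(th)]])
    print('nest',W.mean(0),'y axis deg',np.degrees(th)+90,'res',np.round(b-a@R.T,1).tolist(),'scale',np.sqrt((b**2).sum()/(a**2).sum()))
for u,v in((280,38),(275,74),(270,107)): print('hole',onz(c,u,v,.055)*1000)
i=c['image'].astype(int);m=(i[...,0]-np.maximum(i[...,1],i[...,2])>60);m[:50]=0;m[90:]=0;m[:,:380]=0
ys,xs=np.nonzero(m);print('red w',xs.min(),xs.max(),xs.mean(),ys.mean())
p=tri([(c,xs.mean(),ys.mean()),(S,286.75,164.94),(T,256.3,160.2)]);print('tip centroid',p*1000,proj(c,p),proj(S,p),proj(T,p))
p=tri([(c,xs.mean(),ys.mean()),(S,286.75,164.94)]);print('tip w+s',p*1000,proj(T,p))
print('red end',onz(c,391,69,p[2])*1000)
E
```

```text
[[0.0, -2.4], [-0.4, -2.0], [-0.5, -0.4], [-1.0, -0.3], [-0.9, -0.7], [-1.0, -0.0]]
nest [517.98561374  15.79188063] y axis deg 65.851508596644 res [[-0.6, -0.8], [-0.0, -0.8], [0.3, 0.3], [0.2, 0.6], [-0.1, 0.2], [0.2, 0.5]] scale 0.9913783832670304
nest [517.67011255  16.71397094] y axis deg 65.39061547720969 res [[-0.0, 0.1], [0.0, 0.1], [0.1, 0.1], [-0.1, -0.0], [-0.0, -0.1], [-0.0, -0.1]] scale 1.0018481283603893
hole [531.23888366  43.53324264  55.        ]
hole [518.47983038  15.47800889  55.        ]
hole [505.81313138 -11.43414663  55.        ]
red w 392 411 402.62345679012344 68.83333333333333
tip centroid [595.29359718 -12.14206253 144.79409018] [401.11106912  69.66008492] [286.45812168 164.86367127] [256.35317744 159.72164836]
tip w+s [596.45881614 -11.89446334 144.12240294] [256.26678647 159.40041657]
red end [589.14466307  -9.81188171 144.12240294]
```

Call:
step_arm(
  steps=[1,-15,2,0,0.6,1,-31,4,0,0,1,-31,4,0,0,1,-31,4,0,0,1,-31,4,0,0,1,-31,4,15,0,1,-31,4,25,0,1,-31,4,25,0,1,-17,2,25,0,1,0,0,25,0,1,0,0,25,0,1,0,0,15,0],
)

```text
time_s: 5.95
tool_pos: [0.4366, -0.3234, 0.2487]
tool_rot: [-179.9, 0.0, 72.6]
force: [-0.2, -0.4, -0.7]
grip_width: 0.0872
grasp_force: 0.0
```

```bash
python3 - <<'E'
from h import *
c=shot('wrist','w3'); o=env.get_obs();print(o['tool_pos'],o['tool_rot'],-c['R'].T@c['t'])
i=c['image'].astype(int);r,b=i[...,0],i[...,2]
m=((abs(r-b)<28)&(r>110)).astype(np.uint8);m[255:]=0
cs,_=cv2.findContours(m,cv2.RETR_EXTERNAL,cv2.CHAIN_APPROX_NONE)
for k in sorted(cs,key=cv2.contourArea)[-3:]: print(cv2.contourArea(k),cv2.boundingRect(k),np.round([onz(c,*p[0],.008)[:2]*1000 for p in cv2.approxPolyDP(k,4,True)]).tolist())
E
```

```text
[ 0.43629201 -0.32272871  0.24727534] [-1.79799609e+02  9.71833557e-03  7.26008497e+01] [ 0.45776771 -0.25605022  0.22944835]
870.0 (0, 7, 29, 64) [[326.0, -157.0], [308.0, -188.0], [335.0, -174.0]]
4569.5 (0, 121, 85, 108) [[291.0, -219.0], [288.0, -225.0], [293.0, -232.0], [289.0, -236.0], [283.0, -235.0], [272.0, -254.0], [276.0, -286.0], [313.0, -298.0], [304.0, -219.0]]
5048.5 (248, 137, 47, 118) [[443.0, -273.0], [417.0, -351.0], [428.0, -354.0], [432.0, -350.0], [435.0, -357.0], [446.0, -360.0], [470.0, -282.0]]
```

View pics/w3.png

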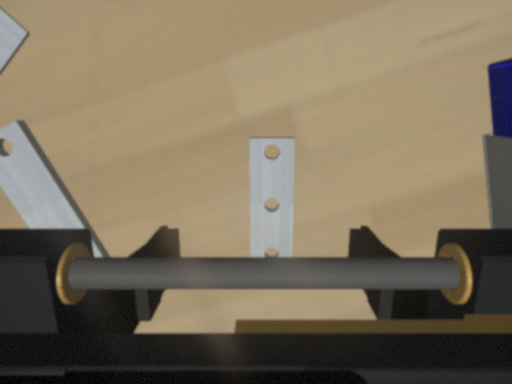

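The plate is seen end-on at (248–295, 137), with its middle hole at (271,204). It is about 5 mm off the tool axis in tool y, so I correct that, descend and grip.

Call:
step_arm(
  steps=[1,3.5,5,6,0,1,0,0,16,0,1,0,0,18,0,1,0,0,15,0,1,0,0,7,0,1,0,0,0,0,1,0,0,0,0],
  grip_force=15,
)

```text
time_s: 6.88
tool_pos: [0.4435, -0.3211, 0.1882]
tool_rot: [179.9, 0.0, 72.6]
force: [-0.7, 0.1, -0.4]
grip_width: 0.087
grasp_force: 0.0
```

Call:
step_arm(
  steps=[0,0,0,0,0,0,0,0,0,0,0,0,0,0,0,0,0,0,0,0,0,0,0,0,0,0,0,0,0,0],
)

```text
time_s: 7.62
tool_pos: [0.4433, -0.3208, 0.1877]
tool_rot: [-180.0, -0.0, 72.6]
force: [-0.1, 0.3, 0.6]
grip_width: 0.0346
grasp_force: 0.0
```

Call:
step_arm(
  steps=[0.5,0,0,3,0,0.5,0,0,1,0,0,0,0,0,0,0,0,0,0,0,0,0,0,0,0,0,0,0,0,0,0,0,0,0,0],
)

```text
time_s: 8.5
tool_pos: [0.4432, -0.3209, 0.1837]
tool_rot: [180.0, -0.0, 72.6]
force: [-0.1, 0.3, -0.1]
grip_width: 0.0297
grasp_force: 15.0
```

Call:
step_arm(
  steps=[0,0,0,-10,0,0,0,0,-20,0,0,0,0,-25,0,0,0,0,-25,0,0,0,0,-20,0,0,0,0,-10,0,0,0,0,0,0,0,0,0,0,0],
)

```text
time_s: 9.5
tool_pos: [0.443, -0.3206, 0.293]
tool_rot: [-179.9, -0.0, 72.6]
force: [0.4, 0.7, 0.0]
grip_width: 0.0303
grasp_force: 15.0
```

```bash
cat > held.py <<'E'
from h import *
def held(f):
    c=shot('wrist',f); o=env.get_obs();tp=o['tool_pos'];print(np.round(tp*1000,1),o['tool_rot'],o['grip_width'])
    z=tp[2]-.1757;y=np.radians(o['tool_rot'][2])
    i=c['image'].astype(int);r,b=i[...,0],i[...,2]
    m=((abs(r-b)<28)&(r>110)).astype(np.uint8);m[252:]=0;m[:,:220]=0;m[:,330:]=0
    cs,_=cv2.findContours(m,cv2.RETR_EXTERNAL,cv2.CHAIN_APPROX_NONE);k=max(cs,key=cv2.contourArea)
    P=np.array([onz(c,*p[0],z)[:2]-tp[:2] for p in k])*1000
    Rm=np.array([[np.cos(y),np.sin(y)],[np.sin(y),-np.cos(y)]]);Q=P@Rm.T
    print(cv2.boundingRect(k),'end x',np.percentile(Q[:,0],99),'max',Q[:,0].max(),'y range',Q[:,1].min(),Q[:,1].max())
    for lo in(5,15,25,35): s=Q[(Q[:,0]>lo)&(Q[:,0]<lo+8)];print(lo,s[:,1].min(),s[:,1].max())
    e=Q[Q[:,0]>Q[:,0].max()-3];print('end edge slope',np.polyfit(e[:,1],e[:,0],1))
E
python3 -c "
from held import *
held('w4')"
```

```text
[ 443.  -320.5  292.8] [-1.79900970e+02 -1.05393430e-02  7.26170875e+01] 0.02965850134371603
(232, 159, 64, 93) end x 45.96165231384634 max 45.9636680756473 y range -15.798023909132333 15.136295798189217
5 -15.798023909132333 15.136295798189217
15 -15.209877226962739 14.56162204044975
25 -15.369401147353452 14.760024681371073
35 -15.216152806551593 14.572935294587419
end edge slope [1.30382536e-03 4.53862057e+01]
```

View pics/w4.png

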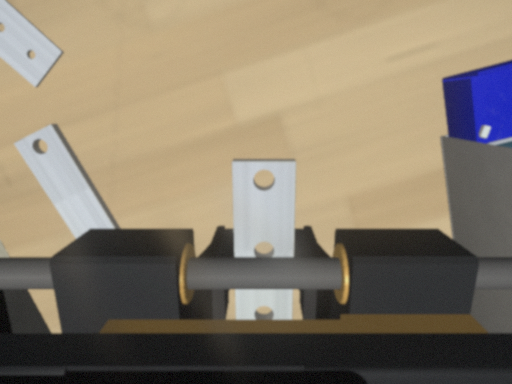

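The plate is held centred, within 0.5 mm. The check on the placing shows a problem, though. With the fingers at the plate's middle, the gripper body would come down to z ≈ 126 mm, right over the scriber, which is at 76 mm in tool y, 6 mm in tool x and z ≈ 144. I'll set the plate back and grip it near one end by its top edge. The body then passes beside the scriber and the fingertips stay above the pins.

Call:
step_arm(
  steps=[0,0,0,10,0,0,0,0,20,0,0,0,0,25,0,0,0,0,25,0,0,0,0,18,0,0,0,0,8,0,0,0,0,2,0,0,0,0,0,0],
)

```text
time_s: 10.55
tool_pos: [0.4435, -0.3211, 0.1862]
tool_rot: [179.9, 0.0, 72.6]
force: [0.1, -0.1, 0.5]
grip_width: 0.03
grasp_force: 15.0
```

Call:
step_arm(
  steps=[0.6,0,0,0,0,0.6,0,0,0,0,0.6,0,0,-4,0,0.6,-10,0,0,0,0.6,-22,0,0,0,0.6,-10,0,0,0,0.6,0,0,0,0,0.6,0,0,0,0],
)

```text
time_s: 11.55
tool_pos: [0.4309, -0.3604, 0.1895]
tool_rot: [-180.0, -0.0, 72.6]
force: [0.3, 0.8, 0.2]
grip_width: 0.0524
grasp_force: 0.0
```

Call:
step_arm(
  steps=[0.6,0,0,2.5,0,0.6,0,0,0,0,0,0,0,0,0,0,0,0,0,0,0,0,0,0,0,0,0,0,0,0,0,0,0,0,0],
  grip_force=30,
)

```text
time_s: 12.42
tool_pos: [0.4308, -0.361, 0.1873]
tool_rot: [180.0, -0.0, 72.6]
force: [0.4, 0.3, -0.0]
grip_width: 0.0288
grasp_force: 30.0
```

Call:
step_arm(
  steps=[0,0,0,-8,0,0,0,0,-18,0,0,0,0,-25,0,0,0,0,-25,0,0,0,0,-16,0,0,0,0,-8,0,0,0,0,0,0,0,0,0,0,0],
)

```text
time_s: 13.42
tool_pos: [0.4305, -0.3606, 0.2864]
tool_rot: [-179.9, -0.0, 72.6]
force: [0.1, 0.4, -0.6]
grip_width: 0.0287
grasp_force: 30.0
```

```bash
cat > held2.py <<'E'
from h import *
def held(f,top=.179,umin=200,umax=340,vmax=252):
    c=shot('wrist',f); o=env.get_obs();tp=o['tool_pos'];print(np.round(tp*1000,1),o['tool_rot'],o['grip_width'])
    z=tp[2]-top;y=np.radians(o['tool_rot'][2])
    i=c['image'].astype(int);r,b=i[...,0],i[...,2]
    m=((abs(r-b)<28)&(r>110)).astype(np.uint8);m[vmax:]=0;m[:,:umin]=0;m[:,umax:]=0
    m=cv2.morphologyEx(m,cv2.MORPH_OPEN,np.ones((3,3)))
    cs,hr=cv2.findContours(m,cv2.RETR_CCOMP,cv2.CHAIN_APPROX_NONE);k=max(cs,key=cv2.contourArea)
    Rm=np.array([[np.cos(y),np.sin(y)],[np.sin(y),-np.cos(y)]])
    f=lambda k:(np.array([onz(c,*p[0],z)[:2]-tp[:2] for p in k])*1000)@Rm.T
    Q=f(k);print('px',cv2.boundingRect(k),'max x',Q[:,0].max())
    for lo in(5,25,45,65,75): 
        s=Q[(Q[:,0]>lo)&(Q[:,0]<lo+6)]
        if len(s): print(lo,s[:,1].min().round(1),s[:,1].max().round(1))
    for h in cs:
        if 30<cv2.contourArea(h)<900: print('hole',cv2.boundingRect(h),f(h).mean(0).round(1))
E
python3 -c "
from held2 import *
held('w5')"
```

```text
[ 430.5 -360.6  286.4] [-1.79908941e+02 -1.78697006e-02  7.26188983e+01] 0.02821536188494631
px (232, 66, 67, 186) max x 86.91275279517016
5 -15.2 14.5
25 -14.8 14.6
45 -14.8 14.9
65 -14.4 15.0
75 -14.6 15.1
hole (254, 227, 20, 15) [ 7.4 -0.3]
hole (254, 155, 22, 20) [42.8  0.1]
hole (254, 76, 23, 24) [77.9  0.3]
```

Call:
step_arm(
  steps=[0,17,-2,0,0,0,34,-3.5,0,0,0,34,-3.5,0,0,0,35,-3.5,0,0,0,35,-3.5,0,0,0,35,-3.5,0,0,0,35,-3.5,0,0,0,34,-3.5,0,0,0,34,-3.5,0,0,0,34,-3.5,0,0,0,17,-1.5,0,0,0,0,0,0,3],
)

```text
time_s: 14.98
tool_pos: [0.5002, -0.0211, 0.2867]
tool_rot: [-180.0, 0.0, 69.7]
force: [0.7, -0.4, 0.4]
grip_width: 0.0285
grasp_force: 30.0
```

Call:
step_arm(
  steps=[0,0,0,0,4,0,0,0,0,0,0,0,0,0,0,0,0,0,0,0],
)

```text
time_s: 15.48
tool_pos: [0.5001, -0.0225, 0.2872]
tool_rot: [-180.0, 0.0, 65.6]
force: [-0.4, -0.5, -1.0]
grip_width: 0.0285
grasp_force: 30.0
```

```bash
python3 -c "
from held2 import *
held('w6')
o=env.get_obs();y=np.radians(o['tool_rot'][2]);d=np.array([517.7,16.7])-o['tool_pos'][:2]*1000
print('nest rel tool',d@[np.cos(y),np.sin(y)],d@[np.sin(y),-np.cos(y)])
c=load('w6');tz=o['tool_pos'][2]
"
```

```text
[500.1 -22.4 287.2] [-1.79999925e+02 -8.09197007e-04  6.56246336e+01] 0.0286157301295285
px (200, 0, 140, 252) max x 112.92294992184405
5 -32.2 34.7
25 -31.2 36.8
45 -30.2 35.7
65 -29.2 34.5
75 -28.7 33.9
hole (305, 51, 14, 15) [90.1 20.9]
hole (212, 50, 14, 16) [ 90.3 -19.9]
hole (256, 156, 18, 17) [42.7  0.2]
hole (255, 77, 21, 22) [77.7  0.4]
nest rel tool 42.87718968522769 -0.08178557675381162
```

View pics/w6.png

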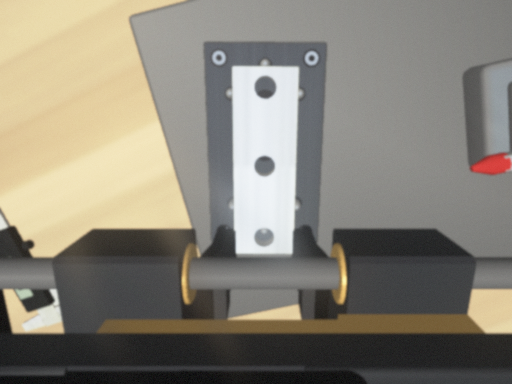

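The view shows the plate over the nest with all five far pins visible: (231,93), (300,94), (231,204), (297,204) and the end pin at (265,62). The corner screws are at (219,58) and (311,58).

```bash
python3 -c "
from h import *
c=load('w6');tp=np.array([.5001,-.0224,.2872]);y=np.radians(65.62);Rm=np.array([[np.cos(y),np.sin(y)],[np.sin(y),-np.cos(y)]])
f=lambda u,v,z:(Rm@(onz(c,u,v,z)[:2]-tp[:2])*1000).round(1)
for u,v in((231,93),(300,94),(231,204),(297,204),(265,62)): print('pin',f(u,v,.063))
for u,v in((219,58),(311,58)): print('screw',f(u,v,.055))
g=cv2.cvtColor(c['image'],cv2.COLOR_RGB2GRAY).astype(int)
for v in(110,150,190):
  r=g[v];d=np.abs(np.diff(r)); l=[u for u in range(195,340) if d[u]>25]; print(v,l)
  m=[u for u in range(190,345) if r[u]<r[185]-20 or r[u]<r[345]-20];
for v in(110,150,190): print([ (u,g[v,u]) for u in list(range(200,216,2))+list(range(314,330,2))])
# corners of nest sides
for v,a,b in((70,205,326),): print(f(a,v,.055),f(b,v,.055))
"
```

```text
pin [ 76.6 -19. ]
pin [76.1 20.9]
pin [  9.6 -20.7]
pin [ 9.7 20.9]
pin [93.4  0.7]
screw [ 96.5 -26.3]
screw [96.5 27.6]
110 [231, 232, 296, 297]
150 [231, 232, 233, 295, 296]
190 [232, 233, 294, 295]
[(200, np.int64(156)), (202, np.int64(154)), (204, np.int64(150)), (206, np.int64(124)), (208, np.int64(107)), (210, np.int64(106)), (212, np.int64(108)), (214, np.int64(107)), (314, np.int64(105)), (316, np.int64(110)), (318, np.int64(107)), (320, np.int64(101)), (322, np.int64(104)), (324, np.int64(134)), (326, np.int64(150)), (328, np.int64(152))]
[(200, np.int64(154)), (202, np.int64(153)), (204, np.int64(154)), (206, np.int64(147)), (208, np.int64(117)), (210, np.int64(104)), (212, np.int64(107)), (214, np.int64(106)), (314, np.int64(105)), (316, np.int64(104)), (318, np.int64(105)), (320, np.int64(101)), (322, np.int64(132)), (324, np.int64(145)), (326, np.int64(147)), (328, np.int64(147))]
[(200, np.int64(150)), (202, np.int64(151)), (204, np.int64(151)), (206, np.int64(150)), (208, np.int64(146)), (210, np.int64(125)), (212, np.int64(121)), (214, np.int64(121)), (314, np.int64(105)), (316, np.int64(105)), (318, np.int64(99)), (320, np.int64(127)), (322, np.int64(144)), (324, np.int64(146)), (326, np.int64(143)), (328, np.int64(142))]
[ 89.9 -34.8] [89.9 36.8]
```

Call:
step_arm(
  steps=[0,0.5,0,5,0,0,0,0,10,0,0,0,0,10,0,0,0,0,8,0,0,0,0,4,0,0,0,0,1.5,0,0,0,0,0,0,0,0,0,0,0],
)

```text
time_s: 16.52
tool_pos: [0.5005, -0.0218, 0.2491]
tool_rot: [180.0, -0.0, 65.6]
force: [-0.5, 0.3, -0.1]
grip_width: 0.0286
grasp_force: 30.0
```

```bash
python3 -c "
from held2 import *
held('w7')
c=load('w7');g=cv2.cvtColor(c['image'],cv2.COLOR_RGB2GRAY).astype(int)
for v in(110,130,160): print(v,[u for u in range(190,345) if abs(g[v,u+1]-g[v,u-1])>22])
print(env.get_obs()['force'])
cv2.imwrite('pics/w7c.png',cv2.resize(c['image'][0:270,160:370,::-1],None,fx=2.2,fy=2.2))
"
```

```text
[500.4 -21.8 249.1] [ 1.79970166e+02 -2.83157979e-02  6.56145053e+01] 0.028465681256817168
px (200, 64, 112, 188) max x 87.75830729398729
5 -15.3 18.8
25 -30.3 15.9
45 -15.4 16.3
65 -15.2 16.3
75 -15.0 21.5
hole (329, 90, 11, 160) [39.2 34.4]
hole (216, 87, 12, 12) [ 75.7 -18.9]
hole (255, 156, 20, 19) [42.6  0.3]
hole (255, 77, 20, 22) [77.9  0.5]
hole (259, 51, 11, 12) [90.9  0.2]
hole (313, 41, 18, 18) [93.8 25.4]
hole (318, 46, 8, 8) [93.8 25.3]
hole (200, 40, 17, 19) [ 94.  -24.3]
hole (204, 45, 8, 8) [ 94.  -24.4]
110 [192, 193, 231, 232, 233, 296, 297, 298, 299, 336, 337]
130 [193, 231, 232, 233, 234, 295, 296, 297, 298, 335, 336]
160 [195, 231, 232, 233, 234, 254, 255, 256, 257, 271, 272, 273, 274, 295, 296, 297, 333, 334]
[ 0.49523496  0.78993212 -0.87500082]
```

View pics/w7c.png

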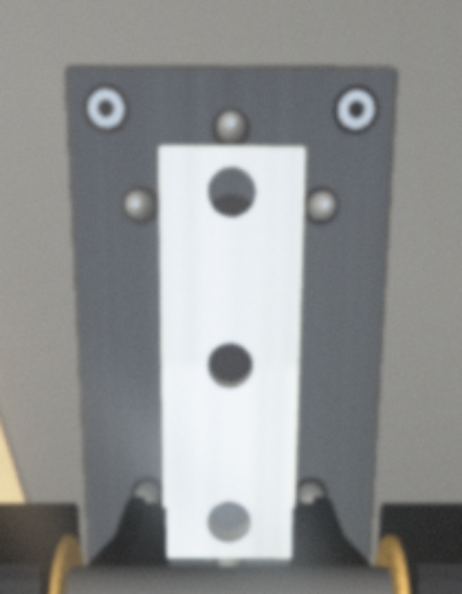

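The plate sits symmetrically between the pins, which are at (140,204) and (322,204) with the end pin at (231,124) in this crop. I lower 1 mm and release.

Call:
step_arm(
  steps=[0,0,0,1,0,0,0,0,0,0,0.6,0,0,0,0,0.6,0,0,0,0,0.6,0,0,0,0,0.6,0,0,-8,0,0.6,0,0,-20,0,0.6,0,0,-20,0,0.6,0,0,-8,0,0.6,0,0,0,0],
)

```text
time_s: 17.82
tool_pos: [0.5005, -0.0218, 0.3043]
tool_rot: [179.9, -0.1, 65.6]
force: [-0.5, 0.1, -0.1]
grip_width: 0.0521
grasp_force: 0.0
```

```bash
python3 -c "
from h import *
c=shot('wrist','w8');o=env.get_obs();print(o['tool_pos'],o['tool_rot'])
a=c['image'][0:290,150:380,::-1];cv2.imwrite('pics/w8c.png',cv2.resize(a,None,fx=2,fy=2))
"
```

```text
[ 0.50017258 -0.021705    0.3035978 ] [-1.79991130e+02 -1.09304395e-02  6.56187645e+01]
```

View pics/w8c.png

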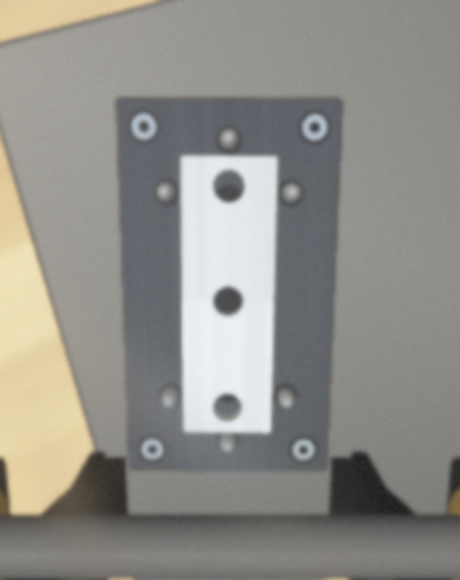

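The plate lies flat between all six pins. Its middle hole is at (228,300) in this crop, which is (264,150) in the full image. Next is the lens. First I check numerically how tall the vise beside the handle is, since the gripper body will come down to about z = 0.07 there.

```bash
python3 -c "
from h import *
c=load('w8');W=load('w1');T=load('top0');S=load('side0');s=1.5625
i=c['image'].astype(int);m=((abs(i[...,0]-i[...,2])<28)&(i[...,0]>190)).astype(np.uint8);m[:70]=0;m[225:]=0;m[:,:230]=0;m[:,300:]=0
k=max(cv2.findContours(m,cv2.RETR_EXTERNAL,cv2.CHAIN_APPROX_NONE)[0],key=cv2.contourArea)
r=cv2.minAreaRect(np.array([onz(c,*p[0],.063)[:2]*1000 for p in k],np.float32));print('plate',r)
p=tri([(W,377,160),(T,206/s,330/s)]);print('pad',p,proj(W,p),proj(T,p)*s,proj(S,p)*s)
def blue(c,box):
    i=c['image'].astype(int);m=((i[...,2]-i[...,0]>25)).astype(np.uint8);u0,v0,u1,v1=box;n=np.zeros_like(m);n[v0:v1,u0:u1]=m[v0:v1,u0:u1]
    k=max(cv2.findContours(n,cv2.RETR_EXTERNAL,cv2.CHAIN_APPROX_NONE)[0],key=cv2.contourArea);return k,cv2.boundingRect(k),cv2.approxPolyDP(k,4,True)[:,0].tolist()
k,b,a=blue(W,(300,55,500,225));print('w1',b,a)
for z in(0,.03,.06,.09):
    P=np.array([onz(W,*q[0],z)[:2]*1000 for q in k]);print(z,'ymin',P[P[:,1].argmin()].round(),'x range',P[:,0].min().round(),P[:,0].max().round())
k,b,a=blue(T,(105,185,155,232));print('top',b,a)
for z in(0,.03,.06,.09):
    P=np.array([onz(T,*q[0],z)[:2]*1000 for q in k]);print(z,'ymin',P[P[:,1].argmin()].round(),'x range',P[:,0].min().round(),P[:,0].max().round())
k,b,a=blue(S,(150,85,215,155));print('side',b,a)
"
```

```text
plate ((517.678955078125, 16.197628021240234), (89.48712921142578, 29.717187881469727), 65.159423828125)
pad [0.43966688 0.40347664 0.12933226] [375.49987146 159.8752884 ] [205.47356689 329.86443948] [285.67459988 176.14093019]
w1 (311, 63, 163, 146) [[458, 74], [407, 85], [402, 72], [415, 63], [324, 88], [334, 87], [341, 99], [327, 109], [317, 100], [323, 128], [351, 114], [353, 121], [313, 137], [325, 187], [331, 184], [320, 137], [346, 131], [348, 136], [337, 144], [407, 124], [401, 118], [383, 122], [377, 115], [390, 95], [405, 86], [426, 207], [472, 197]]
0 ymin [443. 372.] x range 378.0 547.0
0.03 ymin [438. 369.] x range 378.0 534.0
0.06 ymin [433. 366.] x range 378.0 521.0
0.09 ymin [428. 363.] x range 378.0 507.0
top (112, 195, 38, 34) [[147, 200], [146, 217], [123, 226], [121, 198], [137, 201], [140, 195], [112, 198], [112, 225], [139, 228], [142, 221], [147, 223]]
0 ymin [454. 385.] x range 379.0 500.0
0.03 ymin [453. 376.] x range 380.0 498.0
0.06 ymin [453. 367.] x range 381.0 496.0
0.09 ymin [452. 358.] x range 382.0 495.0
side (164, 101, 42, 50) [[191, 101], [164, 107], [174, 125], [164, 137], [168, 146], [173, 143], [182, 150], [205, 143], [198, 141], [202, 136], [193, 125]]
```

The plate is seated at (517.7, 16.2) at 65.2°, with size and height as expected. The vise is about 0.13 m tall and its near edge is only about 55 mm from the handle, so the gripper body can't come down over the handle there. I'll take the rim between the fingers first, with the body turned clear, and slide the lens out into the open.

Call:
step_arm(
  steps=[1,16,-5,-10,0,1,32,-10.5,-10,0,1,33,-11,-10,0,1,33,-11,-10,0,1,33,-11,0,0,1,33,-11,0,0,1,33,-11,0,0,1,32,-10,0,0,1,16,-5,0,0,1,0,0,0,0],
)

```text
time_s: 19.12
tool_pos: [0.5299, 0.252, 0.3429]
tool_rot: [-180.0, 0.1, 65.7]
force: [-0.1, -1.1, -1.1]
grip_width: 0.0871
grasp_force: 0.0
```

Call:
step_arm(
  steps=[1,0,0,0,-5,1,0,0,0,-10.5,1,0,0,0,-10.5,1,0,0,0,-10.5,1,0,0,0,-10.5,1,0,0,0,-10.5,1,0,0,0,-10.5,1,0,0,0,-10.5,1,0,0,0,-10.5,1,0,0,0,-10.5,1,0,0,0,-10.5,1,0,0,0,-9.5],
)

```text
time_s: 20.62
tool_pos: [0.5305, 0.2488, 0.3437]
tool_rot: [-179.9, -0.0, -174.7]
force: [-0.3, 0.3, 0.1]
grip_width: 0.0873
grasp_force: 0.0
```

Call:
step_arm(
  steps=[1,-12,10,0,0,1,-25,20,0,0,1,-27,21,0,0,1,-25,20,0,0,1,-12,10,0,0,1,0,0,0,0,1,0,0,0,0],
)

```text
time_s: 21.5
tool_pos: [0.6237, 0.3401, 0.3435]
tool_rot: [-179.9, -0.0, -175.0]
force: [0.7, 0.1, 0.7]
grip_width: 0.0866
grasp_force: 0.0
```

```bash
cat > rim.py <<'E'
from h import *
def rim(f,z=.014):
    c=shot('wrist',f);o=env.get_obs();tp=o['tool_pos'];print(np.round(tp*1000,1),np.round(o['tool_rot'],1))
    i=c['image'].astype(int);r,g,b=i[...,0],i[...,1],i[...,2]
    m=(i.max(2)<90).astype(np.uint8);m[225:]=0
    cs,h=cv2.findContours(m,cv2.RETR_CCOMP,cv2.CHAIN_APPROX_NONE)
    y=np.radians(o['tool_rot'][2]);Rm=np.array([[np.cos(y),np.sin(y)],[np.sin(y),-np.cos(y)]])
    for k in cs:
        if cv2.contourArea(k)<800: continue
        P=np.array([onz(c,*p[0],z)[:2]*1000 for p in k],np.float32)
        (cx,cy),rad=cv2.minEnclosingCircle(P);e=cv2.fitEllipse(P)
        print(cv2.boundingRect(k),'circle',round(cx,1),round(cy,1),round(rad,1),'ell',np.round(e[0],1),np.round(e[1],1),'tool',np.round(Rm@(np.array(e[0])-tp[:2]*1000),1))
    return c
E
python3 -c "
from rim import *
rim('w9')"
```

```text
[623.6 340.  343.8] [-180.   -0. -175.]
(356, 146, 126, 44) circle 595.7 480.5 57.6 ell [602.2 473.8] [ 15.9 141.5] tool [  9.6 135.1]
(348, 91, 119, 77) circle 565.1 463.7 57.4 ell [568.3 453.5] [ 15.9 140.7] tool [ 45.1 117.9]
(221, 72, 86, 88) circle 564.3 334.8 38.4 ell [564.3 334.7] [75.6 75.8] tool [59.5 -0.2]
(225, 76, 79, 81) circle 564.4 334.6 35.1 ell [564.4 334.6] [69.  69.4] tool [59.4 -0.2]
(348, 0, 124, 32) circle 466.3 446.5 50.4 ell [470.5 452.8] [ 23.1 121.4] tool [142.7 125.6]
(0, 0, 15, 157) circle 554.6 109.3 67.0 ell [430.3 126. ] [ 10.9 333.9] tool [ 211.2 -196.3]
```

The rim centre is confirmed at (564.3, 334.7), 59.4 mm ahead and centred in tool y. I move over it and come down.

Call:
step_arm(
  steps=[1,14,0,0,0,1,30,0,0,0,1,15.5,0,0,0,1,0,0,15,0,1,0,0,30,0,1,0,0,30,0,1,0,0,30,0,1,0,0,20,0,1,0,0,8,0,1,0,0,0,0],
  grip_force=5,
)

```text
time_s: 22.8
tool_pos: [0.5645, 0.3355, 0.2106]
tool_rot: [-180.0, -0.0, -174.9]
force: [0.1, 0.8, -0.3]
grip_width: 0.0868
grasp_force: 0.0
```

Call:
step_arm(
  steps=[1,0,0,6,0,1,0,0,6,0,1,0,0,6,0,1,0,0,5,0,1,0,0,0,0],
)

```text
time_s: 23.42
tool_pos: [0.5641, 0.3355, 0.1871]
tool_rot: [-180.0, -0.1, -174.9]
force: [-0.4, -0.4, -0.4]
grip_width: 0.0869
grasp_force: 0.0
```

Call:
step_arm(
  steps=[0,0,0,0,0,0,0,0,0,0,0,-1,-4,0,0,0,-2,-10,0,0,0,-3,-14,0,0,0,-3,-15,0,0,0,-3,-15,0,0,0,-3,-15,0,0,0,-3,-15,0,0,0,-3,-15,0,0,0,-3,-14,0,0,0,-1,-5,0,0],
)

```text
time_s: 24.92
tool_pos: [0.6006, 0.2149, 0.1879]
tool_rot: [-180.0, 0.0, -175.0]
force: [-0.1, 0.6, 0.5]
grip_width: 0.0808
grasp_force: 5.0
```

Call:
step_arm(
  steps=[1,0,0,0,0,1,0,0,0,0,1,0,0,-4,0,1,0,0,-15,0,1,0,0,-30,0,1,-15,0,-30,0,1,-30,0,-30,0,1,-15,0,-15,0,1,0,0,0,0,1,0,0,0,0],
)

```text
time_s: 26.18
tool_pos: [0.659, 0.2218, 0.3112]
tool_rot: [-180.0, -0.1, -174.9]
force: [-0.6, -0.7, -0.6]
grip_width: 0.087
grasp_force: 0.0
```

```bash
python3 -c "
from rim import *
c=rim('w10')
i=c['image'].astype(int);r,b=i[...,0],i[...,2]
m=((r<135)&(r-b>25)).astype(np.uint8);m[255:]=0
m=cv2.morphologyEx(m,cv2.MORPH_OPEN,np.ones((3,3)))
cs,_=cv2.findContours(m,cv2.RETR_EXTERNAL,cv2.CHAIN_APPROX_NONE)
for k in sorted(cs,key=cv2.contourArea)[-4:]:
    P=np.array([onz(c,*p[0],.010)[:2] for p in k],np.float32)*1000
    R=cv2.minAreaRect(P);print(cv2.boundingRect(k),np.round(R[0]),np.round(R[1]),round(R[2],1),np.round(cv2.boxPoints(R)).tolist())
"
```

```text
[658.8 221.8 310.8] [-1.800e+02 -1.000e-01 -1.749e+02]
(214, 69, 96, 98) circle 600.4 214.6 38.4 ell [600.3 214.5] [75.6 75.8] tool [58.9 -2. ]
(218, 74, 87, 89) circle 600.4 214.6 34.8 ell [600.3 214.6] [68.6 68.8] tool [58.9 -1.9]
(78, 0, 58, 225) circle 612.9 89.7 93.2 ell [612.4  89.5] [ 14.3 337.8] tool [  58.1 -127.6]
(0, 0, 66, 67) circle 547.5 37.9 32.1 ell [549.7  35.5] [40.1 57.8] tool [ 125.4 -175.8]
(439, 243, 25, 12) [698. 394.] [11. 22.] 5.1 [[692.0, 405.0], [694.0, 383.0], [704.0, 384.0], [702.0, 406.0]]
(65, 243, 25, 12) [728.  59.] [11. 21.] 5.1 [[722.0, 69.0], [724.0, 48.0], [734.0, 49.0], [732.0, 70.0]]
(224, 0, 31, 39) [527. 191.] [27. 18.] 17.0 [[511.0, 196.0], [516.0, 179.0], [543.0, 187.0], [537.0, 204.0]]
```

The lens slid without turning: glass at (600.4, 214.6), axis about 17.4°, so the grip point is at about (519, 189). I go over the handle with yaw 197.4.

Call:
step_arm(
  steps=[0.7,14,-2,0,0,0.7,30,-4,0,0,0.7,34,-5,0,0,0.7,32,-5,0,0,0.7,22,-3,15,0,0.7,10,-1,20,-4,0.7,0,0,15,-8,0.7,0,0,0,-0.3,0.7,0,0,0,0,0.7,0,0,0,0],
)

```text
time_s: 27.48
tool_pos: [0.5205, 0.1892, 0.2625]
tool_rot: [180.0, 0.1, -162.7]
force: [-0.6, -0.5, -0.0]
grip_width: 0.0608
grasp_force: 0.0
```

```bash
python3 -c "
from h import *
c=shot('wrist','w11');o=env.get_obs();tp=o['tool_pos'];print(np.round(tp*1000,1),np.round(o['tool_rot'],2))
i=c['image'].astype(int);r,b=i[...,0],i[...,2]
m=((r<135)&(r-b>25)).astype(np.uint8);m[225:]=0;m[:,:200]=0;m[:,330:]=0
m=cv2.morphologyEx(m,cv2.MORPH_OPEN,np.ones((3,3)))
k=max(cv2.findContours(m,cv2.RETR_EXTERNAL,cv2.CHAIN_APPROX_NONE)[0],key=cv2.contourArea)
y=np.radians(o['tool_rot'][2]);Rm=np.array([[np.cos(y),np.sin(y)],[np.sin(y),-np.cos(y)]])
Q=np.array([Rm@(onz(c,*p[0],.010)[:2]-tp[:2])*1000 for p in k],np.float32)
print(cv2.boundingRect(k),cv2.minAreaRect(Q),Q[:,0].min(),Q[:,0].max())
for x in(15,35,55): s=Q[abs(Q[:,0]-x)<4];print(x,s[:,1].min(),s[:,1].max())
"
```

```text
[520.5 189.2 262.4] [ 1.7999e+02  7.0000e-02 -1.6264e+02]
(251, 98, 26, 127) ((29.924697875976562, 0.017459869384765625), (17.173444747924805, 88.33551788330078), 89.58731079101562) -14.1846695 74.05269
15 -8.228053 8.070305
35 -8.042064 8.578881
55 -8.5358515 8.400164
```

The handle's tail is exactly 74 mm behind the tool and the handle is centred. I descend and grip.

Call:
step_arm(
  steps=[0.7,0,0,12,0,0.7,0,0,24,0,0.7,0,0,22,0,0.7,0,0,12,0,0.7,0,0,6,0,0.7,0,0,2.5,0,0,0,0,0,0,0,0,0,0,0,0,0,0,0,0,0,0,0,0,0,0,0,0,0,0,0,0,0,0,0],
  grip_force=25,
)

```text
time_s: 29.02
tool_pos: [0.5202, 0.1892, 0.1834]
tool_rot: [180.0, 0.0, -162.6]
force: [-0.1, -0.8, 1.5]
grip_width: 0.018
grasp_force: 25.0
```

Call:
step_arm(
  steps=[0,0,0,-5,0,0,0,0,-15,0,0,0,0,-25,0,0,0,0,-28,0,0,0,0,-28,0,0,0,0,-22,0,0,0,0,-12,0,0,0,0,-5,0,0,0,0,0,0],
)

```text
time_s: 30.15
tool_pos: [0.5201, 0.1891, 0.3231]
tool_rot: [180.0, -0.0, -162.6]
force: [-0.5, 0.5, 0.2]
grip_width: 0.018
grasp_force: 25.0
```

Call:
step_arm(
  steps=[0,0,0,0,4,0,0,0,0,8,0,0,0,0,8,0,0,0,0,8,0,0,0,0,8,0,0,0,0,8,0,0,0,0,8,0,0,0,0,8,0,0,0,0,8,0,0,0,0,6,0,0,0,0,3.4,0,0,0,0,0],
)

```text
time_s: 31.65
tool_pos: [0.5199, 0.1891, 0.3222]
tool_rot: [-179.9, -0.0, 120.1]
force: [-0.3, 0.2, -0.9]
grip_width: 0.018
grasp_force: 25.0
```

```bash
cat > fin.py <<'E'
from h import *
o=env.get_obs();tp=o['tool_pos']*1000;y=np.radians(o['tool_rot'][2]);print(tp.round(1),np.round(o['tool_rot'],2),o['grip_width'],o['time_s'])
glass=tp[:2]-85*np.array([np.cos(y),np.sin(y)]);d=np.array([517.7,16.2])-glass
print('glass by tool',glass.round(1),'need tool dx,dy',(d@[np.cos(y),np.sin(y)]).round(1),(d@[np.sin(y),-np.cos(y)]).round(1),'dz',tp[2]-320.8)
E
python3 fin.py
```

```text
[519.9 189.1 322.2] [-179.89   -0.    120.06] 0.01803889240649973 31.65
glass by tool [562.4 115.5] need tool dx,dy -63.5 -88.5 dz 1.4195860384696743
```

Call:
step_arm(
  steps=[0,-4,-5,0,0,0,-8,-11,0,0,0,-10,-14,0.5,0,0,-10,-14,0.5,0,0,-10,-14,0.5,0,0,-9.5,-13,0,0,0,-7,-10,0,0,0,-4,-5.5,0,0,0,-1,-2,0,0,0,0,0,0,0,0,0,0,0,0,0,0,0,0,0],
)

```text
time_s: 33.15
tool_pos: [0.4754, 0.0902, 0.3217]
tool_rot: [-180.0, 0.0, 120.0]
force: [-0.6, -0.5, -1.1]
grip_width: 0.0176
grasp_force: 25.0
```

```bash
python3 fin.py; python3 - <<'E'
from h import *
for n in('side','top'):
    c=shot(n,n+'F');c0=load(n+'0')
    i=c['image'].astype(int)
    X=[.5177,.0162,.1444];u,v=proj(c,X);print(n,'expected glass px',u,v)
    d=(i.max(2)<75).astype(np.uint8)
    u0,v0=int(u),int(v);w=34
    g=i[v0-w:v0+w,u0-w:u0+w].max(2)
    cs,_=cv2.findContours((g<70).astype(np.uint8),cv2.RETR_CCOMP,cv2.CHAIN_APPROX_NONE)
    for k in cs:
        if cv2.contourArea(k)<60 or len(k)<6: continue
        k=k+[u0-w,v0-w];e=cv2.fitEllipse(k);x0,y0,ww,hh=cv2.boundingRect(k)
        P=np.array([onz(c,*p[0],.1444)[:2]*1000 for p in k],np.float32)
        print(cv2.boundingRect(k),'ell',np.round(e[0],1),np.round(e[1],1),'world at z',cv2.fitEllipse(P))
E
```

```text
[475.4  90.2 321.7] [-180.      0.    120.05] 0.017578806255217672 33.15
glass by tool [518.   16.6] need tool dx,dy -0.2 -0.4 dz 0.9155995022301227
side expected glass px 254.42593846889176 166.6393192995059
(240, 157, 30, 21) ell [254.5 166.4] [19.  28.7] world at z ((518.7136840820312, 18.22624397277832), (73.67354583740234, 83.69720458984375), 155.95726013183594)
(220, 132, 17, 30) ell [227.6 144.5] [16.7 29. ] world at z ((495.0249328613281, 147.2954559326172), (46.801109313964844, 148.02163696289062), 157.9919891357422)
top expected glass px 248.36330582533506 183.6392028192646
(214, 164, 56, 53) ell [235.5 191.3] [50.1 57.4] world at z ((494.4388732910156, 58.802730560302734), (163.34483337402344, 186.77967834472656), 6.033937931060791)
(224, 199, 11, 14) ell [229.2 204.8] [ 8.1 14.5] world at z ((450.5499572753906, 80.47753143310547), (26.23247718811035, 47.00257873535156), 116.27450561523438)
(237, 173, 27, 24) ell [249.  184.8] [21.7 26.1] world at z ((514.046142578125, 14.116701126098633), (70.75145721435547, 84.98320007324219), 143.8213348388672)
```

Call:
step_arm(
  steps=[0,-0.2,-0.4,0.9,0,0,0,0,0,0,0,0,0,0,0,0,0,0,0,0],
)

```text
time_s: 33.75
tool_pos: [0.4751, 0.0895, 0.3209]
tool_rot: [180.0, -0.0, 120.0]
force: [-0.2, -0.1, -1.2]
grip_width: 0.0178
grasp_force: 25.0
```

```bash
python3 fin.py; python3 - <<'E'
from h import *
def end(c,box):
    i=c['image'].astype(int);m=(i[...,0]-np.maximum(i[...,1],i[...,2])>60);u0,v0,u1,v1=box;n=np.zeros_like(m);n[v0:v1,u0:u1]=m[v0:v1,u0:u1]
    ys,xs=np.nonzero(n);u=xs.min();return u,ys[xs<=u+2].mean()
A,B,S=load('w2'),load('w6'),load('side0')
a,b,s=end(A,(380,50,430,90)),end(B,(440,140,512,190)),end(S,(281,160,292,170))
p=tri([(A,*a),(B,*b)]);print('tip wrist',p*1000,a,b,s)
for l in([(A,*a),(S,*s)],[(B,*b),(S,*s)],[(A,*a),(B,*b),(S,*s)]): print(tri(l)*1000)
# side: rim level, plate/gauge unchanged
F=shot('side','sideG');d=np.abs(F['image'].astype(int)-S['image']).max(2)
print('gauge diff',d[160:170,282:292].max(),d[125:195,300:330].max(),'long',d[300:345,195:235].max(),'bottle',d[115:150,268:285].max())
i=F['image'].astype(int).max(2)[133:200,220:288]
for k in cv2.findContours((i<70).astype(np.uint8),cv2.RETR_CCOMP,cv2.CHAIN_APPROX_NONE)[0]:
    if cv2.contourArea(k)>150: print(cv2.boundingRect(k+[220,133]),cv2.fitEllipse(k+[220,133]))
print(proj(F,[.5177,.0162,.1444]))
E
```

```text
[475.1  89.5 320.9] [179.99  -0.   120.01] 0.01777621356422465 33.75
glass by tool [517.6  15.9] need tool dx,dy 0.2 0.2 dz 0.07623817925235699
tip wrist [589.45466536 -10.32963474 144.62952437] (np.int64(392), np.float64(69.5)) (np.int64(471), np.float64(167.7058823529412)) (np.int64(285), np.float64(165.125))
[590.88373694 -10.55326782 143.81117233]
[590.80284946 -10.94279757 143.90015668]
[590.50131576 -10.69294966 143.82161774]
gauge diff 18 18 long 18 bottle 16
(220, 133, 17, 29) ((228.68487548828125, 147.0696258544922), (14.258720397949219, 27.356870651245117), 18.892536163330078)
[254.42593847 166.6393193 ]
```

```bash
python3 -c "
from cell import env
print(env.sign_off())"
```

```text
the job is handed in; nothing more can be done
None
```

The job is handed in. The plate lies flat between all six pins, and the arm is holding the lens level over the plate's middle hole, with its rim at the scriber tip's height (about 144 mm) to within about 1 mm by my measurements. It was 33.75 s on the robot's clock at the last check, and the sign-off returned no verdict.

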